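Stand the last wobble skittle on its weighted end and prove it

ROBOT

A 7-joint arm with a two-finger parallel gripper is mounted at the origin on a cart in front of the work surface, level with it; the furniture and walls round the work are solid. World frame = base frame: x ahead of the robot, y to its left, z up, the work surface at z = 0. Lengths are in mm, angles in rad, forces in N, time in s.
With the tool pointing down it reaches from about 425 to 875 mm from the base axis. Payload 4.7 kg.
Tool frame: the origin (TCP) lies on the centre line of the jaws, within the pads' length; the fingertips stand 25 mm ahead of it and the grasp point (between the pads) lies 6 mm ahead of it; z points along the fingers, x is the direction in which the jaws open and shut, and the axes are right-handed (so a half turn about z gives the same grasp; the last joint's range is limited). The gripper opens to 87 mm and grips with 3 to 60 N. Pads are 19 mm wide; open, the fingers measure 117 mm over their backs; the gripper's body (75 mm by 190 mm) begins 51 mm behind the grasp point.
Start: joints at [-1.148, 0.321, -0.07, 1.45, 0.023, 1.371, -0.057], TCP at [258.407, 596.447, 247.587] pointing down, gripper open.
Joint ranges: [-2.86, 2.86], [-0.3, 2.09], [-1.38, 1.24], [0.06, 2.45], [-1.56, 4.7], [0.09, 2.05], [-2.69, 2.69]. Speed limits (rad/s): [2.57, 2.57, 3.14, 3.14, 3.14, 3.14, 3.14].

INTERFACE

Orientations are given as [roll, pitch, yaw] about the fixed x, y, z axes, in that order (R = Rz(yaw) Ry(pitch) Rx(roll)).
In Python, from cell import sensors, imaging, workorder gives the robot as it stands. The module is installed in compiled form; this text tells all that it offers.
- The arm moves only by the shell command python3 -m handwheel 'ROWS' [FORCE]. ROWS is JSON, a list that holds one entry, the list of rows, each a list of 5 numbers: the shift along the tool's x, y, z in cm, then the turn about the tool's z in degrees, then the opening, from -1 (shut) to 1 (fully open). A call has 1 to 12 rows; each row shifts and turns the pose as measured when the row begins, along the tool's axes as they then stand; what a row does not reach is not made up. A row lasts 1/8 s, in which the tool goes at most 62.5 mm and 10.7 degrees, less where a joint would pass 70% of its speed; a pose out of reach is approached as far as the arm can. A call is refused whole if a number of a shift passes 6.25 or a number of a turn 10.7, either way. A call with a gripper value outside its range is refused whole. The fingers move at their own pace and stop on an object; FORCE is the grip in N (left out, the last holds). Time passes only in rows, so rows that do not move let the fingers close. It gives the time, the measured TCP pose, the force and the opening at its end, in the units of the state.
- sensors.get_state(): the state, without advancing time (a new reading comes with each control period).
- imaging.camera(name): name is "scene" or "top"; returns a dict with "image" (420x560x3 uint8, blue, green, red), "mtx" (3x3 intrinsics, pixels), "dist_coeffs" ([k1, k2, p1, p2, k3] as OpenCV has them; the pictures are not rectified), "rvec" (rotation vector, rad) and "tvec" (3), from world to camera coordinates, as OpenCV has them. Camera axes: x right, y down, z forward; pixel columns grow to the right and rows downward; lengths in mm; the calibration is good to about 2 mm. A picture is of the moment at which its call begins. There is no depth.
- workorder.finish_job(): hands the job in, once; it reports no verdict.
Trained networks look in a picture, given as the dict that the camera call returned (one of the last four; its "shot" number tells which), for a name from the list of things; names that differ only in an ending like _2 or _b are one class to them, and where a whole thing is asked for, a point or a joint stands for the part that bears it (a point fixed in the world has none). Each returns a list of dicts, best first, with "p" (0 to 1); they miss things now and then, are a little off and sometimes report something else, mostly with a low value. They report only what shows in the picture. A call takes as long as a camera call. They do not tell look-alikes from the thing itself.
- imaging.recognise(query, picture): "centre" ([x, y, z] in mm, in the coordinates of the camera as it stood for that picture, good to about 4 mm: the middle of the surface that is visible of it).
The state is a dict: "clock": time; "q": joint angles; "qd": joint speeds; "joint_torque": joint torques, N m; "tcp_pos": TCP position; "tcp_rot": TCP orientation; "contact_force": force on the tool from outside, world axes, zero at the start; "moment": the same for the moment, N m; "width": finger opening in mm.
Only numpy, scipy, OpenCV 4.12 (cv2) and the standard library are available. Lean on these libraries where they do the work, as an engineer would, in place of code of your own. Each camera call takes 0.05 s, during which the arm holds its last target.

TASK

One wobble skittle still lies in its V rest; a metal slug is sealed in one of its two look-alike ends. Lift it, feel which end is heavy, and stand it upright, heavy end down, on the empty disc of the skittle board, setting it down softly and letting go. Then push its top lightly aside so that it leans some 10 to 15 degrees and let it right itself; it must not topple over on the board, and the three other skittles must stay standing where they are.

Things in the scene. Friction and masses are not known exactly. Their poses are not given: they have to be found in the camera images.
- pin_mid (a point): centre of the lying skittle: straight light-wood pin, 124 mm long, 36 mm diameter, 0.23 kg, loose; z along its length. Alike domed ends (2.8 mm high, 64 mm radius), red band near each. The slug is at either end, it differs from start to start: balance point about 20 mm from the centre toward it (0.045 N m if held level at the centre). On the heavy end it rights itself from 15 degrees, on the light end it falls over
- cradle: wooden V rest, fixed, 70 x 120 mm, 42 mm high; origin centre of underside, y axis along the groove. Two V blocks (16 mm thick, 58 mm wide) at y = -44 and +44 mm carry the pin along y, centred, axis 48 mm above the stand; between the blocks (72 mm) only the 10 mm base
- empty_spot (a point): centre of the empty light disc (44 mm diameter) on the top face of the dark skittle board (fixed, 14 mm thick, 178 mm square, laid as a diamond, this disc at the corner nearest the robot). Its x axis points across the board to the far disc, z up; other discs at (x, y) = (68, 62), (68, -62), (136, 0) mm
- pin_left_mid (a point): a standing pin like the loose one (124 mm tall, 36 mm diameter, red bands), loose, weighted foot down on its own disc of the board; origin at its centre, half-way up (the left disc seen from the robot)
- pin_right_mid (a point): a standing pin like the loose one (124 mm tall, 36 mm diameter, red bands), loose, weighted foot down on its own disc of the board; origin at its centre, half-way up (the right disc seen from the robot)
- pin_back_mid (a point): a standing pin like the loose one (124 mm tall, 36 mm diameter, red bands), loose, weighted foot down on its own disc of the board; origin at its centre, half-way up (the far disc)
Mind the look-alikes: they are no part of the job. What is shaped like the part that bears pin_back_mid but black or blue is not meant.

How it is judged (in metres and radians):
On the way, in this order (a step that is already met when the one before it is completed fails the run):
1. the pin has been lifted clear of its V rest (height (world z) of pin_mid above 0.075 m and contact force between pin and cradle below 0.01 N), for 0.2 s.
2. the pin stands upright on the empty disc, out of the fingers (horizontal distance between pin_mid and empty_spot below 0.018 m and (angle between pin_mid's own z axis and vertical below 0.12 rad or angle between pin_mid's own z axis and vertical above 3.02159 rad) and z of pin_mid in the frame of empty_spot between 0.056 and 0.068 m and contact force between pin and the fingers below 0.01 N), for 0.5 s.
3. the standing pin has been pushed to lean by over 8 degrees on its disc (not (angle between pin_mid's own z axis and vertical below 0.14 rad or angle between pin_mid's own z axis and vertical above 3.00159 rad) and (angle between pin_mid's own z axis and vertical below 0.6 rad or angle between pin_mid's own z axis and vertical above 2.54159 rad) and horizontal distance between pin_mid and empty_spot below 0.035 m and z of pin_mid in the frame of empty_spot below 0.072 m and contact force between pin and board above 0.3 N), for 0.02 s.
4. it has righted itself, out of touch of the fingers (all of step 2), for 0.5 s.
At the end, for the whole second after the job is handed in: The pin stands by itself, upright within 7 degrees and almost still, its foot on the empty disc (centre within 18 mm), and the three other pins stand upright within 7 degrees and within 20 mm of where they stood (horizontal distance between pin_mid and empty_spot below 0.018 m and (angle between pin_mid's own z axis and vertical below 0.12 rad or angle between pin_mid's own z axis and vertical above 3.02159 rad) and z of pin_mid in the frame of empty_spot between 0.056 and 0.068 m and linear speed of pin below 0.03 m/s and angular speed of pin below 0.5 rad/s and (angle between pin_left_mid's own z axis and vertical below 0.12 rad or angle between pin_left_mid's own z axis and vertical above 3.02159 rad) and (angle between pin_right_mid's own z axis and vertical below 0.12 rad or angle between pin_right_mid's own z axis and vertical above 3.02159 rad) and (angle between pin_back_mid's own z axis and vertical below 0.12 rad or angle between pin_back_mid's own z axis and vertical above 3.02159 rad) and distance of each of pin_left_mid, pin_right_mid, pin_back_mid from where it was at the start of the episode below 0.02 m); the robot touches nothing.
It fails at once if the pin toppled over on the board (contact force between pin and board above 0.3 N and angle between pin_mid's own z axis and vertical between 0.9 and 2.24 rad).
It fails at once if the pin was dropped onto the board (let go more than about 6 mm above it) (horizontal distance between pin_mid and empty_spot below 0.1 m and contact force between pin and the fingers below 0.01 N and linear speed of pin above 0.35 m/s).
It fails at once if one of the other pins was knocked over (angle between any of pin_left_mid, pin_right_mid, pin_back_mid's own z axis and vertical above 0.7 rad).
It also fails if it takes over 72 s, if anything falls off the work surface, if the arm or the gripper's body presses on something with over 40 N, if the wrist force passes 120 N, or if a joint passes its speed limit or range.

## Working session

There is one attempt and no reset: what is moved stays moved. The work goes in short steps, Python scripts to look and compute and a shell command to move; the robot and the scene stay as the last step left them, time stands still between calls to the robot, and variables do not carry over. Pictures are saved under pics/ and viewed, and the job is handed in when it is done.

```bash
mkdir -p pics; ls; cat > h.py <<'E'
import numpy as np, cv2
from cell import sensors, imaging, workorder
def shot(name,fn=None):
    p=imaging.camera(name)
    if fn: cv2.imwrite('pics/'+fn,p['image'])
    return p
def RT(p): return cv2.Rodrigues(np.array(p['rvec'],float))[0],np.array(p['tvec'],float).reshape(3)
def c2w(p,c):
    R,t=RT(p); return R.T@(np.array(c)-t)
def w2p(p,w):
    return cv2.projectPoints(np.array(w,float).reshape(-1,1,3),np.array(p['rvec'],float),np.array(p['tvec'],float),np.array(p['mtx']),np.array(p['dist_coeffs']))[0].reshape(-1,2)
def p2w(p,uv,z):
    u=cv2.undistortPoints(np.array(uv,float).reshape(-1,1,2),np.array(p['mtx']),np.array(p['dist_coeffs'])).reshape(-1,2)
    R,t=RT(p); o=-R.T@t
    d=np.c_[u,np.ones(len(u))]@R
    return o+d*((z-o[2])/d[:,2])[:,None]
E
python3 - <<'E'
from h import *
np.set_printoptions(precision=1,suppress=True)
print(sensors.get_state())
for n in ('scene','top'):
    p=shot(n,n+'0.png')
    for q in ('pin_mid','cradle','pin_left_mid','pin_back_mid'):
        for d in imaging.recognise(q,p): 
            w=c2w(p,d['centre']); print(n,q,round(d['p'],2),w,w2p(p,w)[0])
E
```

```text
pics
{'clock': 0.0, 'q': array([-1.1,  0.3, -0.1,  1.5,  0. ,  1.4, -0.1]), 'qd': array([-0.,  0.,  0.,  0., -0., -0.,  0.]), 'joint_torque': array([ -0. , -49.1,  -0.4, -31.3,  -0.1,   0. ,   0. ]), 'tcp_pos': array([258.2, 596. , 246.5]), 'tcp_rot': array([3.1, 0. , 1.2]), 'contact_force': array([-2. ,  0.2, -0.6]), 'moment': array([-0.,  0., -0.]), 'width': 86.8957424375516}
scene pin_mid 0.65 [423.1 221.9  55.8] [154.3 206.1]
scene cradle 0.76 [413.1 223.3  12.2] [152.6 220.5]
scene pin_left_mid 0.7 [614.6 -56.9  84.4] [269.4 199.5]
scene pin_back_mid 0.91 [ 710.9 -466.6   74.7] [416.1 228.8]
scene pin_back_mid 0.83 [602.8  61.8  70.7] [235.2 195.4]
scene pin_back_mid 0.67 [ 458.6 -251.4   72.9] [296.7 242.5]
scene pin_back_mid 0.61 [ 692.6 -103.3   84.3] [297.2 195.1]
top pin_mid 0.7 [427.9 229.6  60.3] [151.5 252.4]
top cradle 0.63 [426.3 227.8  11.2] [157.4 252.6]
top pin_left_mid 0.59 [620.  -49.6 137.8] [248.3 184.4]
top pin_back_mid 0.61 [618.6 -49.6 134.8] [248.4 185.1]
top pin_back_mid 0.6 [610.7  65.9 124. ] [206.6 187.6]
top pin_back_mid 0.54 [693.4 -98.8 133.7] [267.4 158.4]
top pin_back_mid 0.51 [ 709.7 -456.4  112.8] [396.3 157.4]
top pin_back_mid 0.48 [ 473.  -238.2  125.4] [316.9 240.9]
```

View pics/scene0.png

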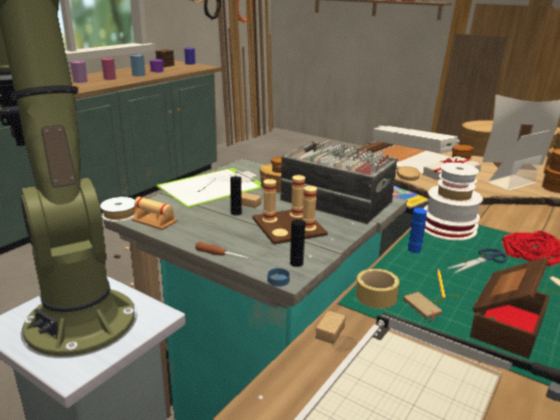

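View pics/top0.png

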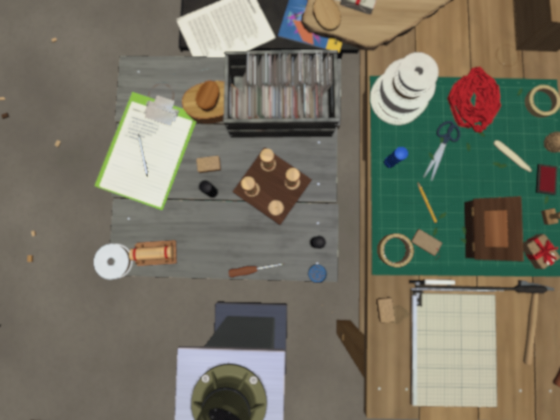

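```bash
python3 - <<'E'
import cv2
a=cv2.imread('pics/scene0.png');b=cv2.imread('pics/top0.png')
cv2.imwrite('pics/cs.png',cv2.resize(a[150:300,100:450],None,fx=2.28,fy=2.28,interpolation=2))
cv2.imwrite('pics/ct.png',cv2.resize(b[140:290,110:310],None,fx=4,fy=4,interpolation=2))
E
```

```text
(no output)
```

View crops.

View pics/cs.png

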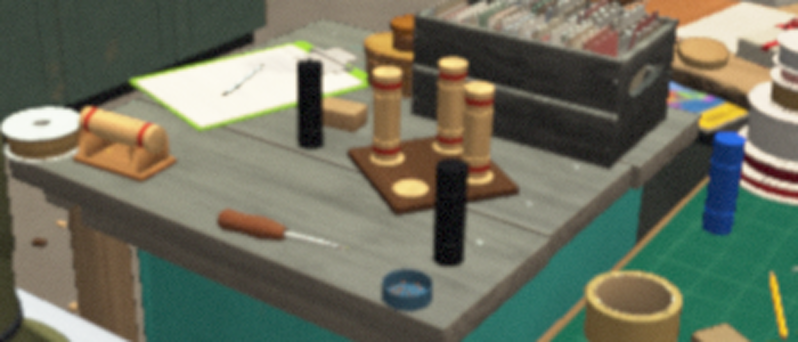

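View pics/ct.png

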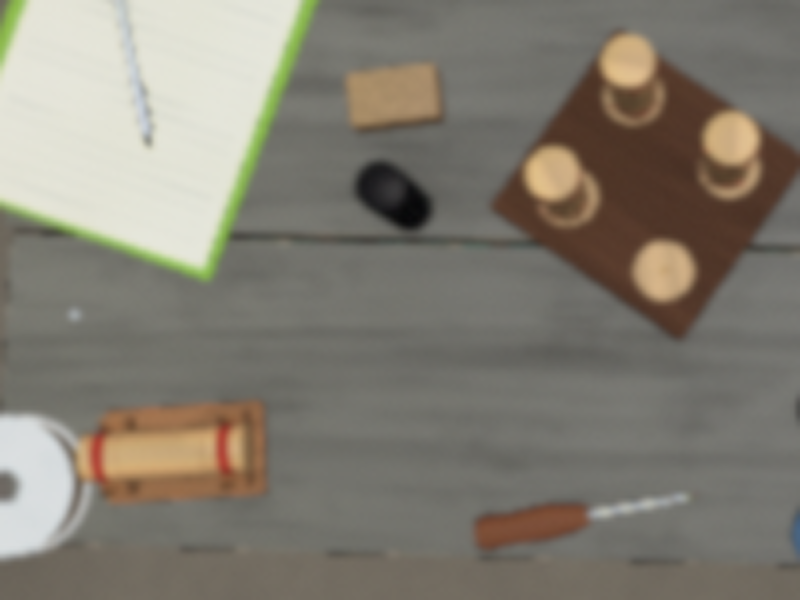

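The top image shows the lying pin in its V rest at about (152,252). The dark-brown board is at (272,186), with its empty disc at (276,207) and wooden pins at (248,185), (293,179) and (267,157). The black pillars at (208,188) and (318,242), and the blue one at (397,157), are look-alikes and are not meant.

Next I'll measure the poses.

```bash
cat > meas.py <<'E'
from h import *
np.set_printoptions(precision=1,suppress=True)
t=cv2.imread('pics/top0.png'); p=shot('top'); s=shot('scene')
# disc segmentation around (276,207)
hsv=cv2.cvtColor(t,cv2.COLOR_BGR2HSV)
m=(hsv[...,2]>150).astype(np.uint8); 
n,l,st,c=cv2.connectedComponentsWithStats(m)
i=l[207,276]; print('disc',c[i],st[i]); e=p2w(p,c[i],14)[0]; print('empty',e)
# scene disc
hs=cv2.cvtColor(s['image'],cv2.COLOR_BGR2HSV); m=(hs[...,2]>150).astype(np.uint8)
n,l,st,c=cv2.connectedComponentsWithStats(m); i=l[233,280]; print('scene disc',c[i],st[i],p2w(s,c[i],14)[0])
# base discs of the standing pins in top
crop=lambda u,v:(110+u/4,140+v/4)
print('far,left,right disc', p2w(p,[crop(632,97),crop(568,196),crop(728,168)],14))
print('board corners',p2w(p,[crop(618,30),crop(493,205),crop(680,338),crop(800,160)],14))
# cradle base corners z=10 and pin red bands
print('cradle',p2w(p,[crop(103,413),crop(262,402),crop(268,493),crop(108,500)],[10]*4 if 0 else 10))
red=((hsv[...,0]<8)|(hsv[...,0]>172))&(hsv[...,1]>150)&(hsv[...,2]>90)
n,l,st,c=cv2.connectedComponentsWithStats(red.astype(np.uint8))
for k in range(1,n):
    if st[k,4]>8: print('red',c[k],st[k],p2w(p,c[k],62)[0])
E
python3 meas.py
```

```text
disc [275.5 207.2] [269 200  14  15 166]
empty [ 571.9 -122.8   14. ]
scene disc [279.5 232. ] [272 228  16   9 115] [ 575.2 -121.6   14. ]
far,left,right disc [[ 702.3  -96.5   14. ]
 [ 625.2  -50.3   14. ]
 [ 649.5 -170.6   14. ]]
board corners [[ 754.   -84.4   14. ]
 [ 617.     6.2   14. ]
 [ 520.1 -137.6   14. ]
 [ 656.9 -224.9   14. ]]
cradle [[452.4 295.9  10. ]
 [464.1 175.3  10. ]
 [396.5 167.4  10. ]
 [387.6 288.2  10. ]]
red [357.4   1.5] [356   0   4   4  11] [1207.  -358.1   62. ]
red [474.9  99.1] [ 449   67   51   65 2263] [ 905.2 -708.6   62. ]
red [547.2 178.6] [540 167  15  25 319] [ 670.8 -915.8   62. ]
red [543.9 250.7] [533 238  24  26 278] [ 460.9 -897.2   62. ]
red [165.4 251.9] [164 246   4  12  23] [430.7 188.6  62. ]
red [133.8 253.8] [133 249   3  11  23] [422.5 280.1  62. ]
```

```bash
cat > plan.py <<'E'
import sys
from h import *
# usage: plan.py x y z yawdeg n : per-row shifts in tool axes (cm), turn deg
def st():
    s=sensors.get_state(); return s
def plan(tx,ty,tz,yaw,n):
    s=st(); P=np.array(s['tcp_pos'],float); y0=np.degrees(s['tcp_rot'][2])
    d=(np.array([tx,ty,tz])-P)/n; dy=((yaw-y0+180)%360-180)/n
    for i in range(n):
        a=np.radians(y0+i*dy)
        x=np.array([np.cos(a),np.sin(a),0]); y=np.array([np.sin(a),-np.cos(a),0])
        print([round(float(v),2) for v in (d@x/10,d@y/10,-d[2]/10,-dy)])
if __name__=='__main__':
    s=st(); print('t %.2f'%s['clock'],'tcp',np.round(s['tcp_pos'],1),'rot',np.round(np.degrees(s['tcp_rot']),2),'F',np.round(s['contact_force'],2),'M',np.round(s['moment'],3),'w %.1f'%s['width'])
    if len(sys.argv)>1:
        plan(*map(float,sys.argv[1:5]),int(sys.argv[5]))
E
python3 plan.py 425.5 232.5 200 5 10
```

```text
t 0.60 tcp [258.4 596.4 247.6] rot [ 1.800e+02 -1.000e-02  6.657e+01] F [ 0.33 -1.08  0.19] M [-0.005  0.004  0.053] w 86.9
[-2.68, 2.98, 0.48, 6.16]
[-2.34, 3.25, 0.48, 6.16]
[-1.98, 3.48, 0.48, 6.16]
[-1.59, 3.67, 0.48, 6.16]
[-1.19, 3.82, 0.48, 6.16]
[-0.77, 3.93, 0.48, 6.16]
[-0.35, 3.99, 0.48, 6.16]
[0.08, 4.0, 0.48, 6.16]
[0.51, 3.97, 0.48, 6.16]
[0.93, 3.89, 0.48, 6.16]
```

```bash
python3 -m handwheel '[[[-2.7,3.0,0.5,6.2,1],[-2.3,3.3,0.5,6.2,1],[-2.0,3.5,0.5,6.2,1],[-1.6,3.7,0.5,6.2,1],[-1.2,3.8,0.5,6.2,1],[-0.8,3.9,0.5,6.2,1],[-0.4,4.0,0.5,6.2,1],[0.1,4.0,0.5,6.2,1],[0.5,4.0,0.5,6.2,1],[0.9,3.9,0.5,6.2,1]]]' 40; python3 plan.py 425.5 232.5 150 5 5
```

```text
clock: 1.85
tcp_pos: [422.0, 221.3, 196.7]
tcp_rot: [-3.135, -0.003, 0.051]
contact_force: [1.0, 0.2, 0.9]
width: 87.3
t 1.85 tcp [422.  221.3 196.7] rot [-1.7964e+02 -1.6000e-01  2.9400e+00] F [1.   0.18 0.93] M [-0.09   0.04  -0.025] w 87.3
[0.08, -0.22, 0.93, -0.41]
[0.08, -0.22, 0.93, -0.41]
[0.08, -0.22, 0.93, -0.41]
[0.09, -0.22, 0.93, -0.41]
[0.09, -0.22, 0.93, -0.41]
```

```bash
python3 -m handwheel '[[[0.2,-0.6,1,-1,1],[0.2,-0.5,1,-1,1],[0,0,1,0,1],[0,0,1,0,1],[0,0,0,0,1]]]' 40; python3 plan.py 425.5 232.5 54 5 5
python3 - <<'E'
from h import *
a=shot('scene');b=shot('top')
cv2.imwrite('pics/a1.png',np.hstack([cv2.resize(a['image'][120:270,80:230],(600,600)[:2])[:, :400*1],cv2.resize(b['image'][190:290,100:200],(400,600))][:2]) if 0 else np.hstack([cv2.resize(a['image'][150:250,90:190],(400,400)),cv2.resize(b['image'][200:300,100:200],(400,400))]))
E
```

```text
clock: 2.48
tcp_pos: [425.6, 232.5, 154.3]
tcp_rot: [-3.136, -0.003, 0.087]
contact_force: [0.6, -0.2, 0.5]
width: 87.1
t 2.48 tcp [425.6 232.5 154.3] rot [-1.7966e+02 -1.5000e-01  4.9700e+00] F [ 0.62 -0.18  0.55] M [-0.064  0.022 -0.012] w 87.1
[-0.0, -0.0, 2.01, -0.01]
[-0.0, -0.0, 2.01, -0.01]
[-0.0, -0.0, 2.01, -0.01]
[-0.0, -0.0, 2.01, -0.01]
[-0.0, -0.0, 2.01, -0.01]
```

View pics/a1.png

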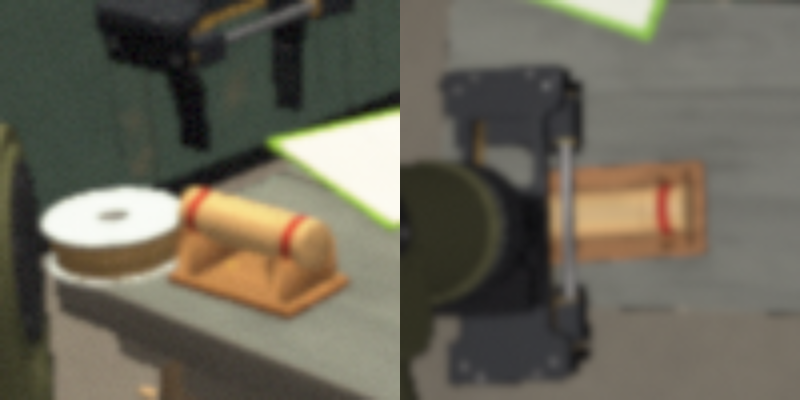

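The gripper straddles the pin centrally in both views: the pin is at about (255,225) in the left tile and the jaws run across it in the right tile. I'll take a moment baseline, then descend.

```bash
cat > avg.py <<'E'
from h import *
F=[];M=[]
for i in range(8):
    imaging.camera('top'); s=sensors.get_state(); F.append(s['contact_force']); M.append(s['moment'])
print('t',s['clock'],'tcp',np.round(s['tcp_pos'],1),'w',round(s['width'],1)); print('F',np.mean(F,0).round(2),np.std(F,0).round(2),'M',np.mean(M,0).round(4),np.std(M,0).round(4))
E
python3 avg.py
python3 -m handwheel '[[[0,0,2,0,1],[0,0,2,0,1],[0,0,2,0,1],[0,0,2,0,1],[0,0,2,0,1],[0,0,0,0,1]]]' 40
python3 plan.py 425.5 232.5 54 5 1
```

```text
t 2.975 tcp [426.7 232.4 155.8] w 87.0
F [-0.17  0.14  0.11] [0.74 0.5  0.42] M [-0.0807  0.0515 -0.0073] [0.0223 0.02   0.0276]
clock: 3.72
tcp_pos: [428.4, 233.9, 54.5]
tcp_rot: [-3.132, -0.008, 0.085]
contact_force: [-0.3, -0.6, 0.6]
width: 86.9
t 3.73 tcp [428.4 233.9  54.5] rot [-179.46   -0.45    4.87] F [-0.33 -0.63  0.64] M [-0.116  0.065  0.038] w 86.9
[-0.3, 0.12, 0.05, -0.13]
```

```bash
python3 -m handwheel '[[[-0.2,0.1,0,0,0.2],[0,0,0,0,-0.2],[0,0,0,0,-0.5],[0,0,0,0,-1],[0,0,0,0,-1],[0,0,0,0,-1]]]' 25; python3 avg.py
```

```text
clock: 4.47
tcp_pos: [428.1, 233.8, 57.6]
tcp_rot: [-3.129, -0.012, 0.085]
contact_force: [0.3, 0.2, 0.6]
width: 36.1
t 4.875 tcp [428.2 233.8  57.6] w 35.7
F [-0.86 -0.38  1.38] [0.59 0.42 0.5 ] M [-0.1157  0.1807  0.0532] [0.0276 0.0526 0.0296]
```

```bash
python3 -m handwheel '[[[0,0,-1,0,-1],[0,0,-1.5,0,-1],[0,0,-1.5,0,-1],[0,0,-1,0,-1],[0,0,-0.5,0,-1],[0,0,0,0,-1],[0,0,0,0,-1]]]' 25; python3 avg.py;python3 avg.py
python3 - <<'E'
from h import *
a=shot('scene');b=shot('top')
cv2.imwrite('pics/a2.png',np.hstack([cv2.resize(a['image'][150:250,90:190],(400,400)),cv2.resize(b['image'][200:300,100:200],(400,400))]))
E
```

```text
clock: 5.75
tcp_pos: [427.1, 232.6, 116.1]
tcp_rot: [-3.13, -0.012, 0.085]
contact_force: [0.2, 0.0, -3.0]
width: 35.7
t 6.15 tcp [427.3 232.6 116.2] w 36.1
F [-0.04  0.28 -2.27] [0.4  0.57 0.63] M [-0.1582  0.047  -0.001 ] [0.0298 0.0271 0.021 ]
t 6.55 tcp [427.4 232.7 116.4] w 35.6
F [ 0.05 -0.09 -2.32] [0.28 0.43 0.5 ] M [-0.1558  0.0484 -0.0041] [0.023  0.0385 0.0471]
```

View pics/a2.png

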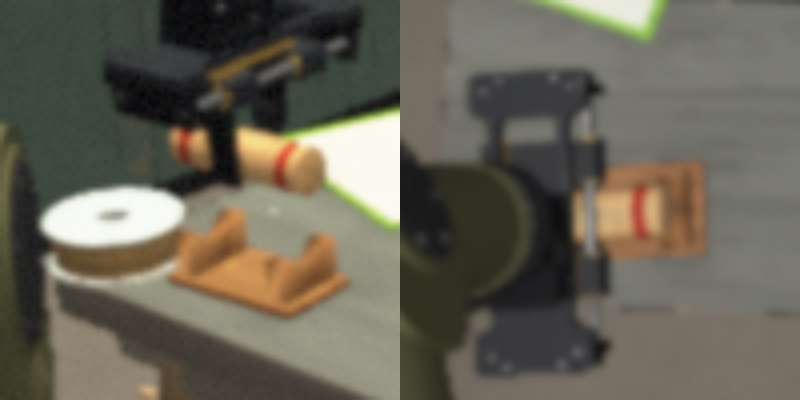

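The force reads −2.3 N, which matches the pin's weight. Mx moved negative against the empty baseline, pointing to a heavy +y end (toward the spool). The baseline drifts, though, so I'll set the pin back, take a fresh empty baseline, regrip toward −y and check.

```bash
python3 -m handwheel '[[[0,0,1.5,0,-1],[0,0,1.5,0,-1],[0,0,1.5,0,-1],[0,0,0.8,0,-1],[0,0,0.4,0,-1],[0,0,0,0,-1]]]' 25; python3 plan.py 425.5 232.5 57.6 5 1
```

```text
clock: 7.4
tcp_pos: [428.2, 233.4, 57.3]
tcp_rot: [-3.13, -0.011, 0.085]
contact_force: [-1.4, -0.4, -1.6]
width: 35.6
t 7.40 tcp [428.2 233.4  57.3] rot [-179.34   -0.61    4.87] F [-1.4  -0.38 -1.6 ] M [-0.211  0.431  0.075] w 35.6
[-0.27, 0.07, -0.03, -0.13]
```

```bash
python3 -m handwheel '[[[0,0,0,0,0.4],[0,0,0,0,0.4],[0,0,0,0,0.4],[0,0.7,0,0,0.4],[0,0.7,0,0,0.4],[0,0.7,0,0,0.4],[0,0,0,0,0.4]]]' 25; python3 avg.py
python3 - <<'E'
from h import *
a=shot('scene');b=shot('top')
cv2.imwrite('pics/a3.png',np.hstack([cv2.resize(a['image'][150:250,90:190],(400,400)),cv2.resize(b['image'][200:300,100:200],(400,400))]))
E
```

```text
clock: 8.28
tcp_pos: [431.4, 211.2, 57.5]
tcp_rot: [-3.129, -0.013, 0.084]
contact_force: [-0.5, 0.6, 0.1]
width: 60.7
t 8.675 tcp [431.3 212.4  57.5] w 60.8
F [-0.28 -0.23 -0.08] [0.46 0.46 0.58] M [-0.1107  0.0625 -0.011 ] [0.0366 0.0355 0.0216]
```

View pics/a3.png

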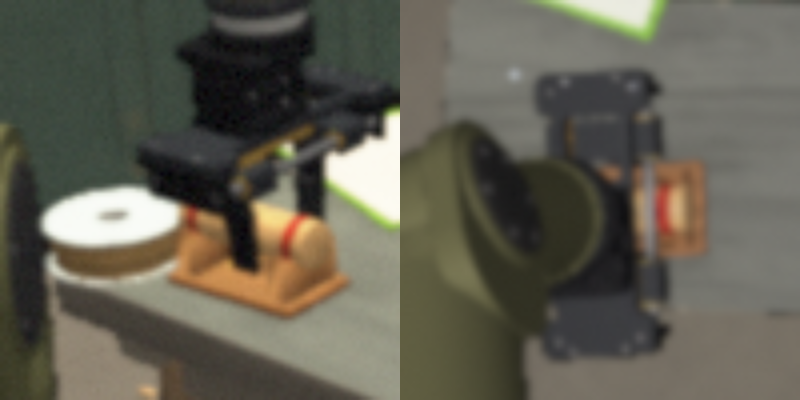

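The empty baseline Mx is −0.111 against −0.157 when lifted. The difference of −0.046 N·m means the heavy end is at +y. I'll grip on the light side and lift.

```bash
python3 -m handwheel '[[[0,0,0,0,-0.2],[0,0,0,0,-0.5],[0,0,0,0,-1],[0,0,0,0,-1],[0,0,0,0,-1],[0,0,-1,0,-1],[0,0,-1.5,0,-1],[0,0,-2,0,-1],[0,0,-2,0,-1],[0,0,-2,0,-1],[0,0,-2,0,-1],[0,0,0,0,-1]]]' 40; python3 avg.py
python3 - <<'E'
from h import *
a=shot('scene');b=shot('top')
cv2.imwrite('pics/a4.png',np.hstack([cv2.resize(a['image'][150:250,90:190],(400,400)),cv2.resize(b['image'][200:300,100:200],(400,400))]))
E
```

```text
clock: 10.28
tcp_pos: [430.8, 210.0, 170.3]
tcp_rot: [-3.128, -0.017, 0.085]
contact_force: [0.1, -0.1, -2.4]
width: 35.6
t 10.675 tcp [429.1 209.2 167.2] w 35.5
F [-0.13  0.15 -2.27] [0.45 0.47 0.28] M [-0.1904  0.055  -0.0221] [0.0148 0.0208 0.0183]
```

View pics/a4.png

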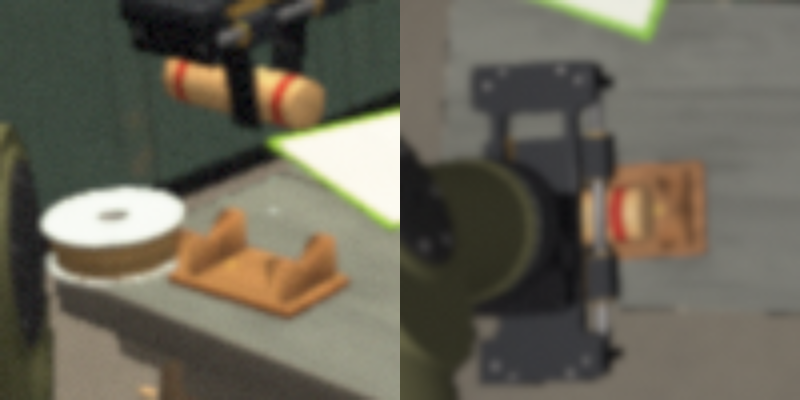

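Mx −0.190 against an empty −0.08 to −0.11 gives about −0.1 N·m, a lever of about 42 mm. That confirms the +y end is heavy. I'll carry it to a free spot high up and turn the jaws so their line runs across the board.

```bash
python3 plan.py 480 40 235 -78.6 11
```

```text
t 10.78 tcp [429.3 209.3 167.4] rot [-179.39   -0.69    4.87] F [-0.16 -0.48 -2.25] M [-0.196  0.074  0.06 ] w 35.1
[0.33, 1.57, -0.61, 7.59]
[0.53, 1.52, -0.61, 7.59]
[0.73, 1.43, -0.61, 7.59]
[0.91, 1.32, -0.61, 7.59]
[1.08, 1.19, -0.61, 7.59]
[1.23, 1.04, -0.61, 7.59]
[1.35, 0.87, -0.61, 7.59]
[1.46, 0.68, -0.61, 7.59]
[1.53, 0.48, -0.61, 7.59]
[1.58, 0.28, -0.61, 7.59]
[1.61, 0.06, -0.61, 7.59]
```

```bash
python3 -m handwheel '[[[0.3,1.6,-1,7.6,-1],[0.5,1.5,-1,7.6,-1],[0.7,1.4,-1,7.6,-1],[0.9,1.3,-1,7.6,-1],[1.1,1.2,-1,7.6,-1],[1.2,1.0,-0.5,7.6,-1],[1.4,0.9,-0.5,7.6,-1],[1.5,0.7,-0.5,7.6,-1],[1.5,0.5,-0.5,7.6,-1],[1.6,0.3,0,7.6,-1],[1.6,0.1,0,7.6,-1]]]' 40; python3 plan.py 480 40 235 -78.6 4
```

```text
clock: 12.15
tcp_pos: [474.3, 33.6, 236.0]
tcp_rot: [-3.133, 0.009, -1.419]
contact_force: [0.6, -0.4, -2.9]
width: 35.7
t 12.15 tcp [474.3  33.6 236. ] rot [-179.52    0.52  -81.33] F [ 0.62 -0.36 -2.9 ] M [-0.042  0.287  0.014] w 35.7
[-0.14, -0.16, 0.03, -0.68]
[-0.13, -0.17, 0.03, -0.68]
[-0.13, -0.17, 0.03, -0.68]
[-0.13, -0.17, 0.03, -0.68]
```

Now I'll loosen in steps so that the heavy end swings down.

```bash
python3 -m handwheel '[[[0,0,0,-1,-1],[0,0,0,-1,-1],[0,0,0,0,-1]]]' 10; python3 -m handwheel '[[[0,0,0,0,-1],[0,0,0,0,-1]]]' 7; python3 plan.py
python3 - <<'E'
from h import *
a=shot('scene');b=shot('top'); print(w2p(a,[474,33,200]),w2p(b,[474,33,200]))
cv2.imwrite('pics/a5.png',np.hstack([cv2.resize(a['image'][130:250,170:290],(400,400)),cv2.resize(b['image'][180:300,150:270],(400,400))]))
E
```

```text
clock: 12.52
tcp_pos: [473.9, 34.0, 235.6]
tcp_rot: [-3.134, 0.009, -1.378]
contact_force: [0.4, -0.7, -2.0]
width: 36.0
clock: 12.78
tcp_pos: [473.8, 35.1, 235.6]
tcp_rot: [-3.134, 0.01, -1.375]
contact_force: [-0.3, 0.7, -3.2]
width: 36.0
t 12.78 tcp [473.8  35.1 235.6] rot [-179.55    0.55  -78.8 ] F [-0.33  0.71 -3.18] M [-0.113  0.246  0.025] w 36.0
[[212.88169823 168.8349146 ]] [[211.48847975 237.4199111 ]]
```

View pics/a5.png

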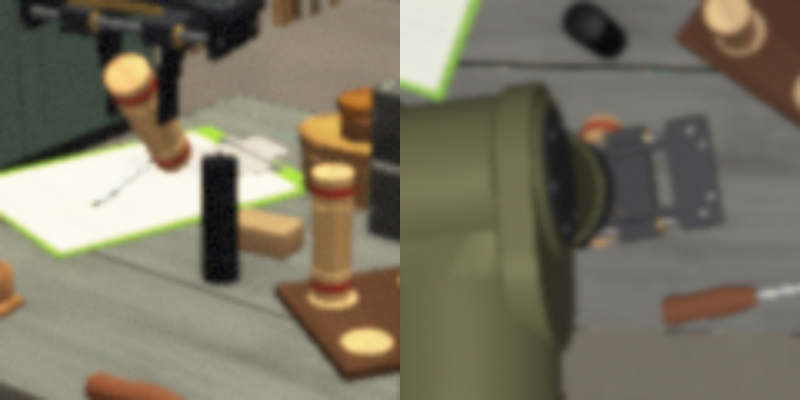

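The pin has tilted, heavy end down at about (222,178) in the scene, roughly 40° off horizontal. I'll give it a bit less grip.

```bash
python3 -m handwheel '[[[0,0,0,0,-1],[0,0,0,0,-1]]]' 5; python3 -m handwheel '[[[0,0,0,0,-1],[0,0,0,0,-1]]]' 4; python3 plan.py
python3 - <<'E'
from h import *
a=shot('scene');b=shot('top')
cv2.imwrite('pics/a6.png',np.hstack([cv2.resize(a['image'][130:250,170:290],(400,400)),cv2.resize(b['image'][180:300,150:270],(400,400))]))
E
```

```text
clock: 13.12
tcp_pos: [473.9, 35.0, 235.6]
tcp_rot: [-3.134, 0.01, -1.376]
contact_force: [0.2, 0.1, -3.0]
width: 36.0
clock: 13.38
tcp_pos: [473.9, 35.0, 235.7]
tcp_rot: [-3.133, 0.01, -1.376]
contact_force: [0.1, -0.1, -2.5]
width: 36.0
t 13.38 tcp [473.9  35.  235.7] rot [-179.53    0.55  -78.82] F [ 0.13 -0.06 -2.52] M [-0.069  0.185  0.057] w 36.0
```

View pics/a6.png

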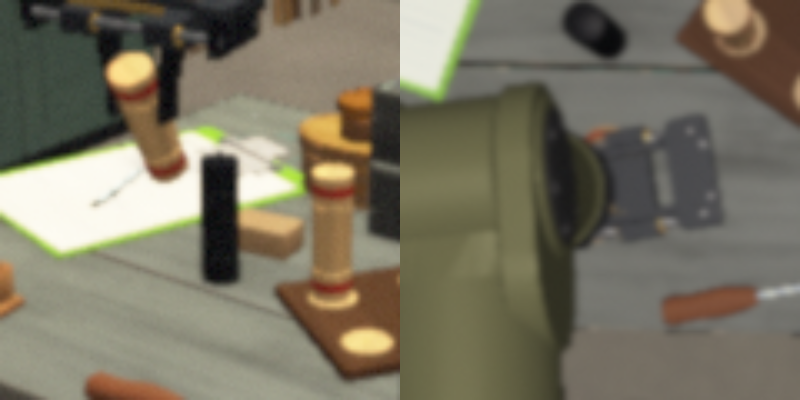

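```bash
python3 -m handwheel '[[[0,0,0,0,-1],[0,0,0,0,-1],[0,0,0,0,-1]]]' 3; python3 -m handwheel '[[[0,0.2,0,0,-1],[0,-0.2,0,0,-1],[0,0.2,0,0,-1],[0,-0.2,0,0,-1]]]' 3; 
cat > tilt.py <<'E'
from h import *
import sys
a=shot('scene');b=shot('top'); s=sensors.get_state(); print('tcp',s['tcp_pos'],s['width'])
T=s['tcp_pos']; u=w2p(a,T-np.array([0,0,30]))[0].astype(int)
x0=max(u[0]-60,0);y0=max(u[1]-50,0)
cv2.imwrite('pics/'+sys.argv[1],np.hstack([cv2.resize(a['image'][y0:y0+120,x0:x0+120],(600,600),interpolation=2)]))
# model overlay: pin axis lines for tilt angles about tool x, grasp at 22mm above the centre
yaw=s['tcp_rot'][2]; ty=np.array([np.sin(yaw),-np.cos(yaw),0]); g=T+np.array([0,0,-6])
for th in (0,10,20,30,40):
    d=-ty*np.sin(np.radians(th))+np.array([0,0,-np.cos(np.radians(th))])
    e=w2p(a,[g-d*40,g+d*84]); print(th,((e-[x0,y0])*5).round(0).tolist(), np.degrees(np.arctan2(*(e[1]-e[0]))).round(1))
E
python3 tilt.py a7.png
```

```text
clock: 13.85
tcp_pos: [473.9, 35.0, 235.7]
tcp_rot: [-3.133, 0.01, -1.376]
contact_force: [0.3, 0.4, -2.5]
width: 36.1
clock: 14.35
tcp_pos: [473.8, 34.9, 235.7]
tcp_rot: [-3.133, 0.01, -1.376]
contact_force: [0.7, -0.5, -2.2]
width: 35.8
tcp [474.10557084  35.04311347 235.72559817] 36.03898871987986
0 [[297.0, 139.0], [305.0, 356.0]] 2.0
10 [[291.0, 144.0], [318.0, 345.0]] 7.7
20 [[284.0, 151.0], [330.0, 330.0]] 14.4
30 [[278.0, 159.0], [342.0, 312.0]] 22.5
40 [[273.0, 170.0], [352.0, 292.0]] 32.8
```

View pics/a7.png

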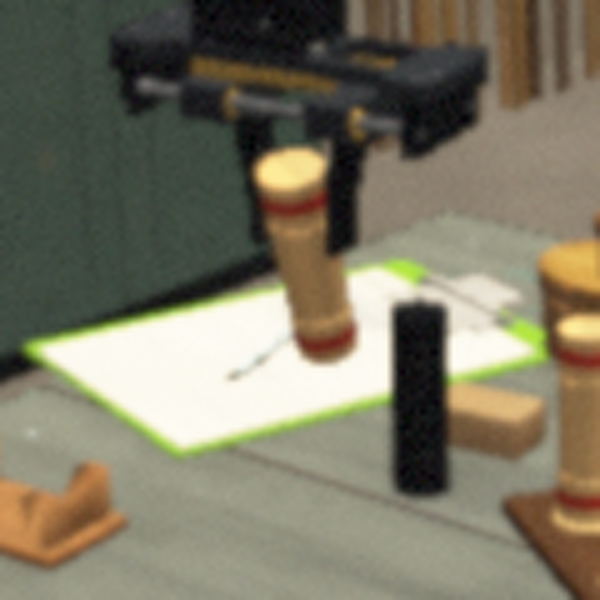

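Tilt is about 16° from vertical, with the image axis running (291,165)→(328,345). I'll jog along the swing direction to shake it down.

```bash
python3 -m handwheel '[[[0,1.2,0,0,-1],[0,-1.2,0,0,-1],[0,1.2,0,0,-1],[0,-1.2,0,0,-1],[0,1.2,0,0,-1],[0,-1.2,0,0,-1],[0,0,0,0,-1]]]' 3; 
python3 tilt.py a8.png
```

```text
clock: 15.32
tcp_pos: [473.7, 35.0, 235.9]
tcp_rot: [-3.133, 0.01, -1.376]
contact_force: [-1.1, -0.2, -2.4]
width: 36.1
tcp [472.95840355  34.60198345 235.74094416] 35.99341404105987
0 [[297.0, 140.0], [304.0, 357.0]] 2.0
10 [[290.0, 144.0], [317.0, 346.0]] 7.8
20 [[283.0, 151.0], [330.0, 331.0]] 14.4
30 [[278.0, 160.0], [341.0, 313.0]] 22.5
40 [[272.0, 170.0], [351.0, 292.0]] 32.9
```

View pics/a8.png

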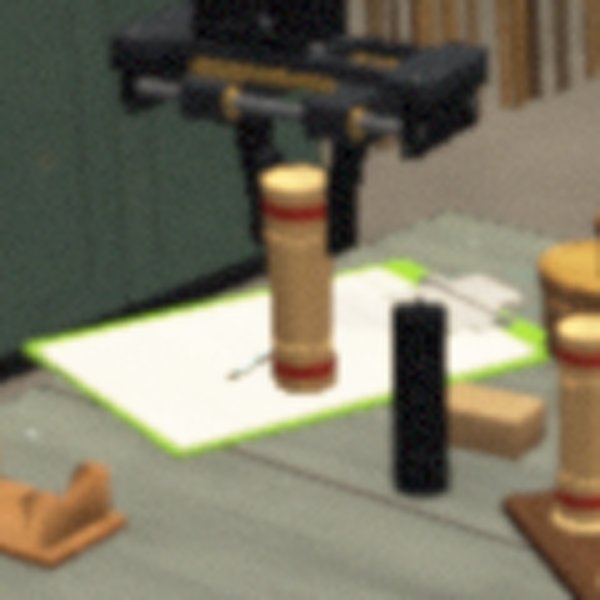

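It is now near upright, with its axis at (295,180)→(305,385), but it has slid down somewhat in the pads. I'll firm the grip and measure the slip from the red bands.

```bash
python3 -m handwheel '[[[0,0,0,0,-1],[0,0,0,0,-1]]]' 30; cat > bands.py <<'E'
from h import *
from scipy.optimize import least_squares
np.set_printoptions(precision=1,suppress=True)
def bands(a):
    hsv=cv2.cvtColor(a['image'],cv2.COLOR_BGR2HSV)
    m=((hsv[...,0]<9)|(hsv[...,0]>170))&(hsv[...,1]>140)&(hsv[...,2]>70)
    m[:, :190]=0; m[:,330:]=0; m[:120]=0; m[260:]=0
    n,l,st,c=cv2.connectedComponentsWithStats(m.astype(np.uint8))
    return [(c[k],st[k]) for k in range(1,n) if st[k,4]>10]
if __name__=='__main__':
    a=shot('scene'); s=sensors.get_state(); print(s['tcp_pos'])
    for c,st in bands(a): print(c,st)
    # prediction, vertical pin at TCP, for mid height
    T=s['tcp_pos']
    for z in (210,205,200,195,190): print(z, w2p(a,[[T[0],T[1],z+46],[T[0],T[1],z-46]]).tolist())
    # standing pin prediction
    print('left standing', w2p(a,[[626,-48,76+46],[626,-48,76-46]]).tolist())
E
python3 bands.py
```

```text
clock: 15.68
tcp_pos: [472.8, 34.5, 235.6]
tcp_rot: [-3.135, 0.01, -1.376]
contact_force: [0.2, -0.1, -2.3]
width: 35.6
[472.8  34.5 235.6]
[210.4 158.4] [205 157  12   4  33]
[297.8 183.3] [293 182  12   4  27]
[269.3 187.2] [263 186  13   4  28]
[211.5 190.1] [207 189  10   3  25]
[309.6 194.6] [304 193  13   4  32]
[296.6 211.2] [292 210  11   3  22]
[268.9 215.9] [263 215  13   3  27]
[309.5 223.7] [305 222  10   4  26]
210 [[211.46058766250272, 148.97955345562747], [212.59821255097728, 181.25104425354073]]
205 [[211.524228715571, 150.78193939016194], [212.65808052930313, 182.95244770669848]]
200 [[211.58765537646414, 152.5785997904012], [212.71775341968294, 184.64861694594964]]
195 [[211.65086875967566, 154.36956295681256], [212.7772322022428, 186.33957698307628]]
190 [[211.71386997181745, 156.15485699734703], [212.83651785041093, 188.0253526655368]]
left standing [[269.37700418585297, 185.73781736110658], [268.9133369442692, 214.27374327384968]]
```

```bash
python3 plan.py 573 -122.5 240 -78.6 8
```

```text
t 15.72 tcp [472.8  34.5 235.6] rot [-179.6     0.55  -78.84] F [ 0.07 -0.44 -2.47] M [-0.046  0.148  0.025] w 35.9
[2.17, -0.85, -0.05, -0.03]
[2.17, -0.85, -0.05, -0.03]
[2.17, -0.85, -0.05, -0.03]
[2.17, -0.85, -0.05, -0.03]
[2.17, -0.85, -0.05, -0.03]
[2.17, -0.84, -0.05, -0.03]
[2.17, -0.84, -0.05, -0.03]
[2.17, -0.84, -0.05, -0.03]
```

```bash
python3 -m handwheel '[[[1,-0.4,0,0,-1],[2.2,-0.9,0,0,-1],[2.2,-0.9,0,0,-1],[2.2,-0.9,0,0,-1],[2.2,-0.9,0,0,-1],[2.2,-0.9,0,0,-1],[2.2,-0.9,0,0,-1],[1.5,-0.5,0,0,-1],[0.8,-0.3,0,0,-1],[0,0,0,0,-1]]]' 30; python3 plan.py 573 -122.5 160 -78.6 8; python3 tilt.py a9.png; python3 bands.py
```

```text
clock: 16.98
tcp_pos: [574.2, -124.8, 234.7]
tcp_rot: [-3.134, 0.006, -1.377]
contact_force: [0.5, 0.0, -1.9]
width: 35.7
t 16.98 tcp [ 574.2 -124.8  234.7] rot [-179.57    0.33  -78.88] F [ 0.54  0.03 -1.86] M [-0.084  0.182  0.014] w 35.7
[-0.03, 0.01, 0.93, -0.03]
[-0.03, 0.01, 0.93, -0.03]
[-0.03, 0.01, 0.93, -0.03]
[-0.03, 0.01, 0.93, -0.03]
[-0.03, 0.01, 0.93, -0.03]
[-0.03, 0.01, 0.93, -0.03]
[-0.03, 0.01, 0.93, -0.03]
[-0.03, 0.01, 0.93, -0.03]
tcp [ 573.98118587 -123.66726273  234.70103099] 35.8017183349142
0 [[306.0, 138.0], [300.0, 355.0]] -1.5
10 [[301.0, 142.0], [311.0, 344.0]] 2.7
20 [[296.0, 149.0], [320.0, 329.0]] 7.8
30 [[291.0, 158.0], [330.0, 311.0]] 14.3
40 [[286.0, 168.0], [338.0, 290.0]] 23.2
[ 574.  -123.4  234.7]
[280.7 160.8] [275 158  13   5  37]
[298.  183.2] [293 182  12   3  25]
[268.3 187.5] [263 186  11   4  27]
[280.7 192.6] [275 190  13   5  35]
[309.6 194.5] [304 193  13   4  29]
[296.8 211.2] [292 210  11   3  23]
[269.  215.9] [263 215  13   3  29]
[309.2 223.9] [305 223  10   3  24]
210 [[281.9912172867151, 151.1375423037979], [281.12336156515147, 183.44892792242464]]
205 [[281.9427345834634, 152.94230134880783], [281.07761983810934, 185.152282277876]]
200 [[281.89440734535435, 154.74131023694918], [281.0320201254985, 186.85038123811583]]
195 [[281.8462347972829, 156.5345974714507], [280.98656174291676, 188.54324998555646]]
190 [[281.7982161694558, 158.32219136110436], [280.94124401049174, 190.23091353671967]]
left standing [[269.37700418585297, 185.73781736110658], [268.9133369442692, 214.27374327384968]]
```

View pics/a9.png

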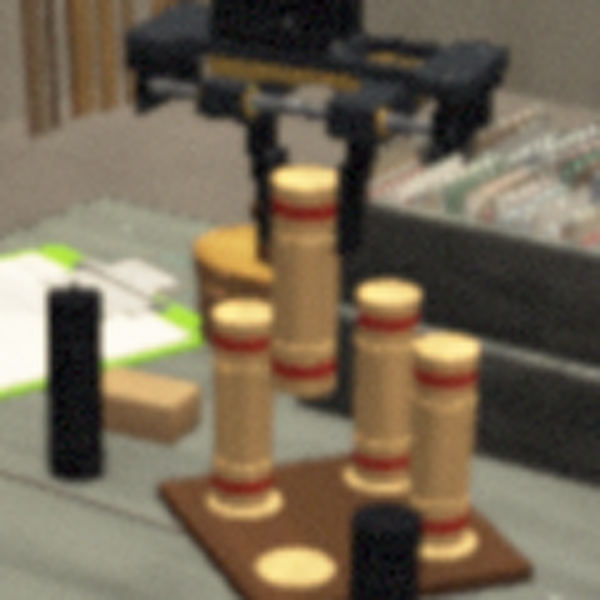

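The pin hangs upright over the disc, its bands at (281,161) and (281,193), with the disc at (279.5,232). I'll descend.

```bash
python3 -m handwheel '[[[0,0,1,0,-1],[0,0,1.5,0,-1],[0,0,1.5,0,-1],[0,0,1.5,0,-1],[0,0,1.5,0,-1],[0,0,1.2,0,-1],[0,0,1,0,-1],[0,0,0.5,0,-1],[0,0,0,0,-1]]]' 30; python3 plan.py 574 -122.5 126 -78.6 4; python3 tilt.py a10.png; python3 bands.py | head -12
```

```text
clock: 18.25
tcp_pos: [573.5, -120.2, 129.5]
tcp_rot: [-3.136, 0.008, -1.372]
contact_force: [0.2, 0.2, -2.7]
width: 35.7
t 18.25 tcp [ 573.5 -120.2  129.5] rot [-179.67    0.48  -78.61] F [ 0.21  0.18 -2.66] M [-0.089  0.1    0.052] w 35.7
[0.06, -0.0, 0.09, -0.0]
[0.06, -0.0, 0.09, -0.0]
[0.06, -0.0, 0.09, -0.0]
[0.06, -0.0, 0.09, -0.0]
tcp [ 573.84131197 -120.30397253  130.17842347] 35.839152272823135
0 [[306.0, 146.0], [301.0, 349.0]] -1.5
10 [[301.0, 151.0], [311.0, 337.0]] 3.0
20 [[296.0, 158.0], [320.0, 321.0]] 8.5
30 [[291.0, 167.0], [329.0, 303.0]] 15.7
40 [[287.0, 178.0], [338.0, 282.0]] 26.0
[ 574.  -120.3  130.4]
[266.2 187.2] [264 186   5   4  13]
[309.9 194.6] [304 193  13   4  31]
[279.1 197. ] [273 195  13   4  30]
[296.8 211.2] [292 210  11   3  23]
[267.6 216.1] [264 215   9   3  20]
[309.4 223.7] [305 222  10   4  23]
[278.4 226.7] [273 225  12   4  31]
210 [[281.027724900349, 150.91589695671198], [280.18824814429206, 183.19745724610607]]
205 [[280.98083029839245, 152.71893526115846], [280.1439993246757, 184.89929690901977]]
200 [[280.93408574956146, 154.51623535974198], [280.0998876004502, 186.59589158113283]]
195 [[280.8874905072377, 156.3078256647948], [280.0559123122178, 188.2872663679417]]
```

View pics/a10.png

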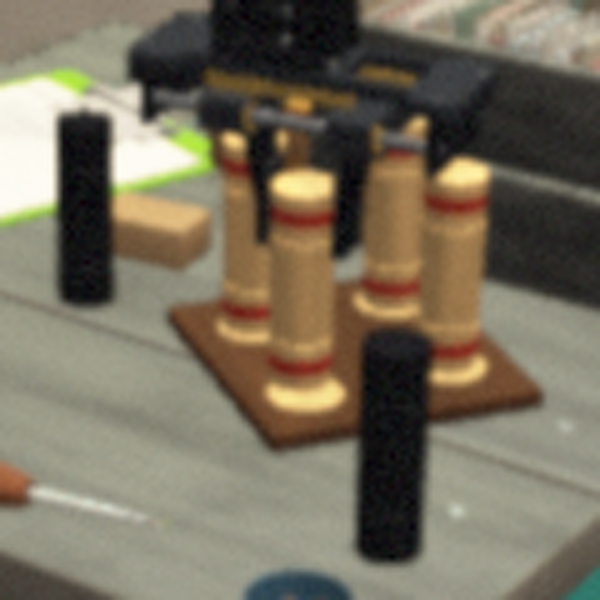

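```bash
python3 -m handwheel '[[[0.2,0,0.1,0,-1],[0,0,0.2,0,-1],[0,0,0.1,0,-1],[0,0,0,0,-1]]]' 15; python3 avg.py;  python3 bands.py | head -8
```

```text
clock: 18.9
tcp_pos: [575.1, -122.6, 127.1]
tcp_rot: [-3.132, 0.008, -1.372]
contact_force: [0.2, -0.5, -1.1]
width: 35.8
t 19.3 tcp [ 575.1 -122.5  127.2] w 35.5
F [-0.35 -0.05 -1.95] [0.62 0.4  0.39] M [-0.0665  0.1473 -0.0114] [0.0294 0.0197 0.0274]
[ 575.1 -122.5  127.2]
[266.4 187.3] [264 186   6   4  14]
[309.6 194.5] [304 193  13   4  30]
[279.8 198. ] [274 196  13   4  34]
[296.7 211.2] [292 210  11   3  24]
[268.2 216. ] [263 215  11   3  23]
[309.1 223.8] [305 222  10   4  26]
[279.4 227.5] [274 226  13   4  32]
```

```bash
python3 -m handwheel '[[[0,0,0.2,0,-1],[0,0,0,0,-1]]]' 15; python3 avg.py; python3 -m handwheel '[[[0,0,0.2,0,-1],[0,0,0,0,-1]]]' 10; python3 avg.py; python3 - <<'E'
from h import *
a=shot('scene'); print(w2p(a,[[575,-122,122],[575,-122,30]])+[0,1.5])
E
```

```text
clock: 19.6
tcp_pos: [575.1, -122.4, 125.0]
tcp_rot: [-3.132, 0.008, -1.372]
contact_force: [-0.3, -0.9, -3.0]
width: 35.5
t 20.0 tcp [ 575.3 -122.5  125.3] w 35.8
F [-0.3  -0.11 -2.2 ] [0.41 0.21 0.32] M [-0.0889  0.1567 -0.0142] [0.0248 0.0294 0.0365]
clock: 20.25
tcp_pos: [575.3, -122.5, 123.2]
tcp_rot: [-3.132, 0.008, -1.372]
contact_force: [-0.3, -0.4, -2.4]
width: 35.8
t 20.65 tcp [ 575.5 -122.5  123.5] w 35.8
F [-0.09 -0.18 -2.45] [0.31 0.49 0.46] M [-0.0666  0.1622 -0.0102] [0.0222 0.0431 0.0218]
[[280.5363835  198.86253539]
 [279.74402704 228.59464311]]
```

Not touching yet. I'll keep lowering.

```bash
python3 -m handwheel '[[[0,0,0.15,0,-1],[0,0,0,0,-1]]]' 10; python3 avg.py; python3 bands.py | sed -n 2,8p; python3 -m handwheel '[[[0,0,0.15,0,-1],[0,0,0,0,-1]]]' 10; python3 avg.py; python3 bands.py | sed -n 2,8p
```

```text
clock: 20.95
tcp_pos: [575.5, -122.5, 121.9]
tcp_rot: [-3.131, 0.008, -1.372]
contact_force: [-0.1, -0.8, -1.7]
width: 35.6
t 21.35 tcp [ 575.7 -122.6  122.1] w 36.0
F [ 0.2   0.03 -2.47] [0.42 0.58 0.4 ] M [-0.074   0.1794  0.0106] [0.0311 0.0276 0.0207]
[266.1 187.3] [264 186   5   4  12]
[309.9 194.5] [304 193  13   4  36]
[280.  199.8] [274 197  13   5  33]
[296.9 211.2] [292 210  11   3  23]
[268.2 216. ] [263 215  11   3  24]
[309.3 223.7] [305 222  10   4  25]
[279.4 229.1] [273 227  14   5  31]
clock: 21.65
tcp_pos: [576.2, -122.6, 121.6]
tcp_rot: [-3.13, 0.007, -1.372]
contact_force: [-0.5, -0.1, -2.2]
width: 35.6
t 22.05 tcp [ 576.3 -122.6  121.6] w 35.9
F [-0.56  0.04  0.08] [0.28 0.43 0.42] M [-0.054   0.2196  0.0159] [0.0248 0.026  0.0351]
[266.4 187.3] [264 186   6   4  14]
[309.5 194.5] [304 193  13   4  31]
[280.2 199.8] [274 198  13   4  33]
[296.6 211.1] [292 210  11   3  23]
[268.4 216. ] [263 215  11   3  24]
[309.2 223.8] [305 222  10   4  25]
[279.9 229.3] [274 227  13   5  31]
```

Contact: Fz went from −2.4 to about 0, so the board carries the pin. I'll open gently.

```bash
python3 -m handwheel '[[[0,0,0,0,-1],[0,0,0,0,-0.1],[0,0,0,0,0],[0,0,0,0,0.15],[0,0,0,0,0.15],[0,0,0,0,0.15],[0,0,0,0,0.15]]]' 3; python3 tilt.py a11.png >/dev/null; python3 bands.py|head -8; python3 plan.py
```

```text
clock: 22.98
tcp_pos: [576.5, -122.7, 121.6]
tcp_rot: [-3.129, 0.007, -1.372]
contact_force: [-0.0, 0.3, -0.2]
width: 50.0
[ 576.5 -122.7  121.6]
[309.6 194.5] [304 193  13   4  34]
[280.9 199.8] [274 198  14   4  35]
[296.4 211.2] [291 210  12   3  23]
[268.2 215.9] [263 214  11   4  25]
[309.2 223.9] [305 222  10   4  24]
[280.  229.2] [274 227  13   5  30]
210 [[282.30646233981537, 150.85770308570252], [281.4310288602804, 183.1253147188621]]
t 23.12 tcp [ 576.5 -122.7  121.6] rot [-179.29    0.4   -78.6 ] F [0.05 0.02 0.49] M [-0.149  0.217  0.024] w 50.1
```

View pics/a11.png

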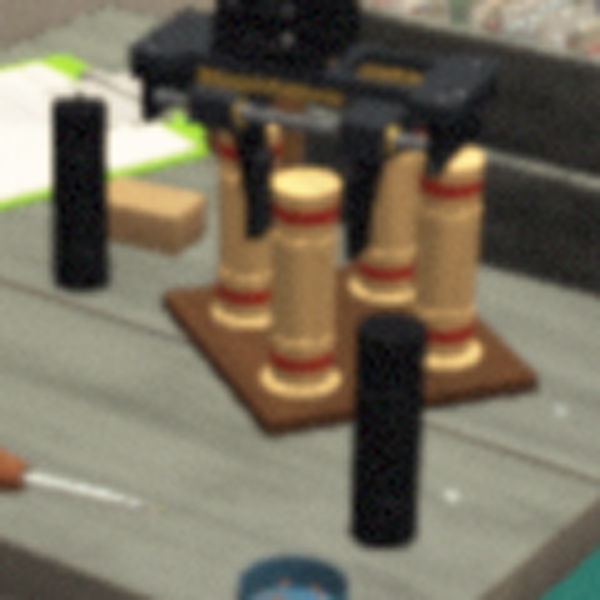

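The pin stands alone, bands at (281,200) and (280,229), and the force is 0. I'll hold briefly, rise, back off toward the robot and close the fingers.

```bash
python3 -m handwheel '[[[0,0,0,0,0.15],[0,0,0,0,0.15],[0,0,-0.5,0,0.15],[0,0,-1,0,0.15],[0,0,-2,0,0.15],[0,0,-2,0,0.15],[0,0,-2,0,0.15],[0,0,-1,0,0.15],[0,1,0,0,0.15]]]' 3; python3 - <<'E'
from h import *
b=shot('top','t12.png'); s=sensors.get_state(); print(s['tcp_pos'],np.degrees(s['tcp_rot']))
E
python3 bands.py|head -8; python3 tilt.py a12.png >/dev/null
```

```text
clock: 24.25
tcp_pos: [566.2, -125.7, 212.4]
tcp_rot: [-3.127, 0.006, -1.372]
contact_force: [0.3, -0.6, -0.2]
width: 50.2
[ 564.22476802 -126.64327597  211.81798363] [-179.28645904    0.39507371  -78.68995186]
[ 564.4 -126.5  211.3]
[298.  183.2] [293 182  12   3  25]
[269.5 187.4] [263 186  13   4  31]
[309.6 194.6] [304 193  13   4  31]
[281.4 199.9] [275 198  13   4  33]
[297.  211.1] [292 210  11   3  25]
[268.2 216. ] [263 215  11   3  24]
[309.3 223.8] [305 222  10   4  25]
```

View pics/a12.png

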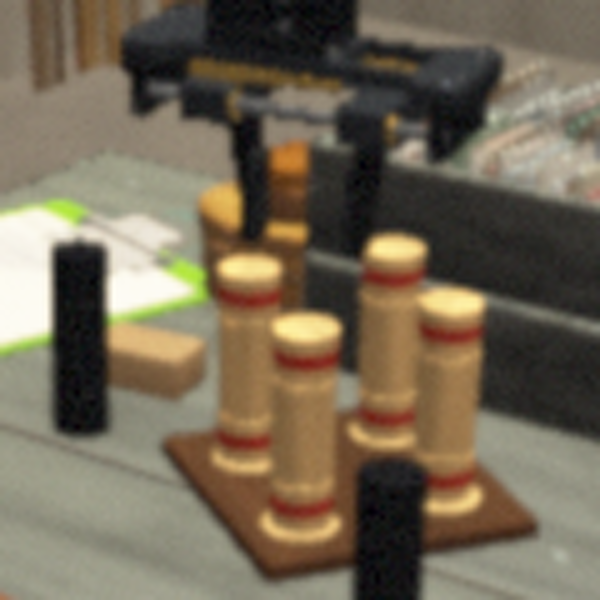

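The pin stands upright and free, and all four pins are standing. I'm moving to the robot side to close and descend.

```bash
python3 -m handwheel '[[[0,1.5,0,0,-1],[0,1.5,0,0,-1],[0,1.5,0,0,-1],[0,0.5,0,0,-1],[0,0,0.5,0,-1],[0,0,1,0,-1],[0,0,1,0,-1],[0,0,0,0,-1]]]' 10; python3 plan.py 522 -133.7 140 -78.6 4
```

```text
clock: 25.45
tcp_pos: [511.6, -135.6, 181.6]
tcp_rot: [-3.132, 0.008, -1.373]
contact_force: [-0.1, -0.7, -0.1]
width: 0.5
t 25.45 tcp [ 511.6 -135.6  181.6] rot [-179.47    0.48  -78.64] F [-0.07 -0.74 -0.06] M [-0.161  0.183  0.002] w 0.5
[0.0, -0.26, 1.04, -0.01]
[0.0, -0.26, 1.04, -0.01]
[0.0, -0.26, 1.04, -0.01]
[0.0, -0.26, 1.04, -0.01]
```

```bash
python3 -m handwheel '[[[0,0,1,0,-1],[0,0,1,0,-1],[0,0,1,0,-1],[0,0,0.8,0,-1],[0,0,0.3,0,-1],[0,0,0,0,-1]]]' 10; python3 plan.py 541 -129.8 140 -78.6 4; python3 tilt.py a13.png >/dev/null; python3 bands.py|head -8
```

```text
clock: 26.2
tcp_pos: [512.0, -135.2, 137.1]
tcp_rot: [-3.134, 0.008, -1.372]
contact_force: [0.2, -1.0, -0.3]
width: 0.5
t 26.20 tcp [ 512.  -135.2  137.1] rot [-179.54    0.46  -78.63] F [ 0.22 -1.02 -0.34] M [-0.064  0.152  0.02 ] w 0.5
[0.01, -0.74, -0.07, -0.01]
[0.01, -0.74, -0.07, -0.01]
[0.01, -0.74, -0.07, -0.01]
[0.01, -0.74, -0.07, -0.01]
[ 512.4 -135.2  137.6]
[310.  194.6] [304 193  13   4  31]
[282.  199.9] [277 198  11   4  30]
[296.2 211.2] [291 210  12   3  24]
[268.2 216. ] [263 214  11   4  24]
[309.4 223.9] [305 222  10   4  24]
[280.  229.4] [274 228  13   4  32]
210 [[272.27835207443366, 158.00255934933227], [271.6637192081196, 191.38643660673316]]
```

View pics/a13.png

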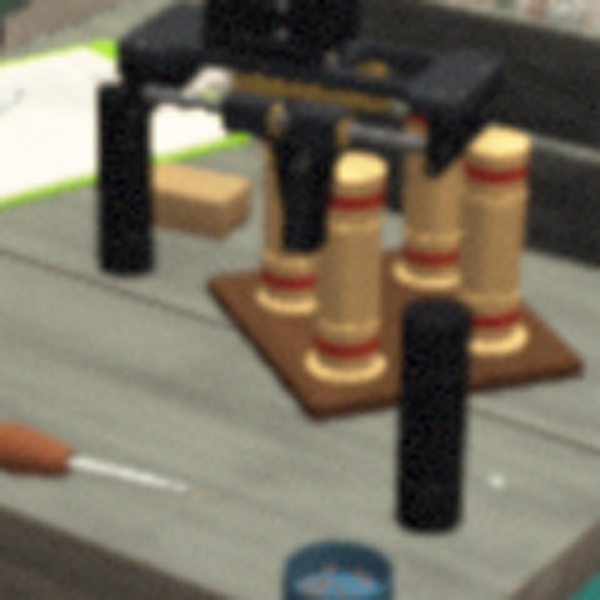

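```bash
python3 -m handwheel '[[[0,-0.8,0,0,-1],[0,-0.8,0,0,-1],[0,-0.8,0,0,-1],[0,-0.3,0,0,-1],[0,0,0,0,-1]]]' 10; cat > lean.py <<'E'
from h import *
from bands import bands
s=sensors.get_state(); a=shot('scene'); print('t',round(s['clock'],2),'tcp',s['tcp_pos'].round(1))
for c,st in bands(a): print(c.round(1),st)
E
python3 lean.py
```

```text
clock: 26.98
tcp_pos: [541.9, -129.2, 138.6]
tcp_rot: [-3.131, 0.007, -1.371]
contact_force: [0.1, -1.0, -0.5]
width: 0.7
t 26.98 tcp [ 541.9 -129.2  138.6]
[266.8 187.4] [264 186   7   4  16]
[310.3 194.4] [305 193  12   4  30]
[284.2 199.9] [281 198   7   4  17]
[296.7 211.1] [291 210  12   3  26]
[268.2 216. ] [263 215  11   3  24]
[309.4 223.8] [305 222  10   4  25]
[279.9 229.3] [274 228  13   4  31]
```

```bash
python3 -m handwheel '[[[0,-0.4,0,0,-1],[0,-0.4,0,0,-1],[0,-0.4,0,0,-1],[0,0,0,0,-1]]]' 10; python3 lean.py; python3 - <<'E'
from h import *
a=shot('scene')
p=np.array([576.,-122.7]); b=np.array([.98,.2])
for th in (0,4,8,12,15):
    t=np.radians(th); C=np.r_[p+b*0.064*1000*t,14+64]; d=np.r_[b*np.sin(t),np.cos(t)]
    print(th,w2p(a,[C+d*(108-64),C+d*(16-64),C+d*(124-64)]).round(1).tolist())
E
```

```text
clock: 27.52
tcp_pos: [554.0, -126.8, 138.8]
tcp_rot: [-3.131, 0.008, -1.372]
contact_force: [-1.6, -1.0, 0.1]
width: 0.2
t 27.52 tcp [ 554.  -126.8  138.8]
[268.  187.5] [264 186   9   4  22]
[309.6 194.5] [304 193  13   4  31]
[285.9 198.1] [282 197   8   3  18]
[297.  211.1] [292 210  11   3  25]
[268.6 215.9] [263 214  12   4  27]
[309.5 223.8] [305 222  10   4  24]
[280.  228.7] [274 227  13   4  32]
0 [[280.9, 197.3], [280.1, 227.0], [281.1, 192.0]]
4 [[282.0, 196.4], [280.3, 226.8], [282.3, 190.9]]
8 [[283.0, 195.5], [280.5, 226.6], [283.5, 190.0]]
12 [[284.0, 194.8], [280.6, 226.2], [284.6, 189.2]]
15 [[284.8, 194.2], [280.7, 225.9], [285.5, 188.6]]
```

```bash
python3 -m handwheel '[[[0,-0.3,0,0,-1],[0,-0.2,0,0,-1],[0,0,0,0,-1]]]' 10; python3 lean.py; python3 tilt.py a14.png >/dev/null
```

```text
clock: 28.0
tcp_pos: [558.8, -126.0, 138.8]
tcp_rot: [-3.131, 0.008, -1.372]
contact_force: [0.1, 0.3, 0.5]
width: 0.8
t 28.0 tcp [ 558.8 -126.   138.8]
[297.1 183.6] [293 183  10   2  16]
[268.3 187.4] [264 186  10   4  23]
[309.5 194.6] [304 193  13   4  32]
[286.4 197.5] [283 196   8   4  19]
[296.5 211.2] [292 210  11   3  23]
[268.8 216. ] [263 215  12   3  25]
[309.2 223.7] [305 222  10   4  25]
[279.8 228.1] [274 226  13   5  34]
```

View pics/a14.png

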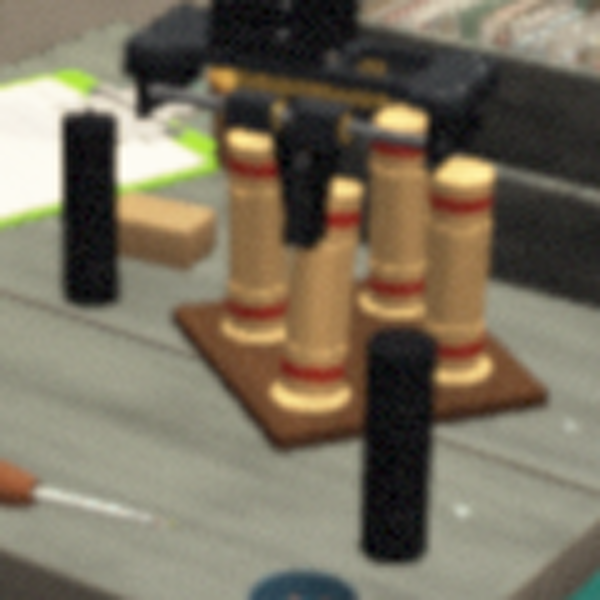

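Lean is estimated at 8–11°: the upper band's right edge moved from 288 to 291 and its row from 199.9 to 197.5. A little more makes sure of it.

```bash
python3 -m handwheel '[[[0,-0.25,0,0,-1],[0,-0.2,0,0,-1],[0,0,0,0,-1]]]' 10; python3 lean.py; python3 tilt.py a15.png >/dev/null
```

```text
clock: 28.52
tcp_pos: [563.3, -125.1, 138.9]
tcp_rot: [-3.131, 0.008, -1.373]
contact_force: [-0.2, 0.3, -0.1]
width: 0.6
t 28.52 tcp [ 563.3 -125.1  138.9]
[297.4 183.2] [293 182  11   3  25]
[268.5 187.5] [264 186  10   4  23]
[309.6 194.5] [304 193  13   4  30]
[286.8 197. ] [284 196   7   3  20]
[296.6 211.1] [292 210  11   3  22]
[269.1 216. ] [264 215  11   3  25]
[309.1 223.8] [305 223  10   3  23]
[279.9 227.7] [274 226  13   4  34]
```

View pics/a15.png

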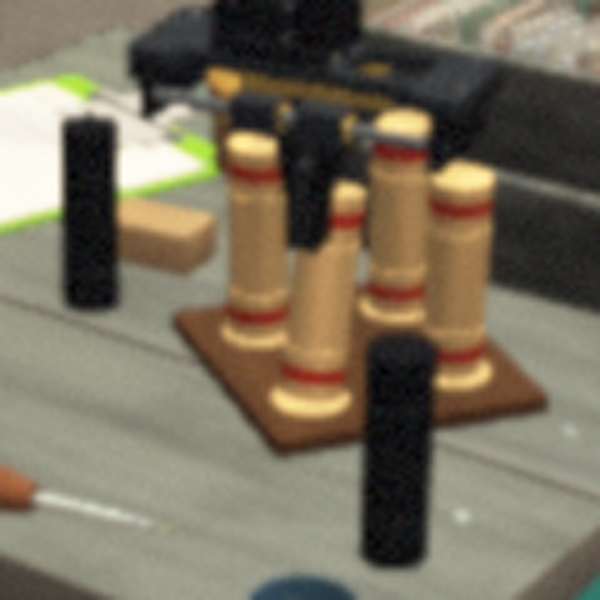

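The lean is now about 10–13° (upper band row 199.9→197.0, right edge slope about +5° in the image). I'll retract slowly so that it follows the finger back.

```bash
python3 -m handwheel '[[[0,0.3,0,0,-1],[0,0.4,0,0,-1],[0,0.4,0,0,-1],[0,0.4,0,0,-1],[0,0.4,0,0,-1],[0,0.4,0,0,-1],[0,0.5,0,0,-1],[0,0.8,0,0,-1],[0,1.5,0,0,-1],[0,2,0,0,-1],[0,0,0,0,-1]]]' 10; python3 lean.py; python3 tilt.py a16.png >/dev/null; python3 lean.py
```

```text
clock: 30.05
tcp_pos: [487.6, -140.6, 137.9]
tcp_rot: [-3.132, 0.009, -1.374]
contact_force: [0.8, -0.9, 0.2]
width: 0.4
t 30.05 tcp [ 487.6 -140.6  137.9]
[309.6 194.6] [304 193  13   4  31]
[281.8 198.8] [275 197  14   4  36]
[296.5 211.3] [292 210  11   3  23]
[268.1 215.7] [263 214  11   4  31]
[309.  223.8] [305 223  10   3  24]
[280. 229.] [274 228  13   3  29]
t 30.2 tcp [ 489.8 -139.9  138.3]
[310.  194.6] [304 193  13   4  31]
[281.4 198.9] [275 197  14   4  37]
[297.  211.1] [292 210  11   3  24]
[268.2 215.8] [264 214  10   4  26]
[309.4 223.8] [305 223  10   3  21]
[279.9 229. ] [274 227  13   4  29]
```

View pics/a16.png

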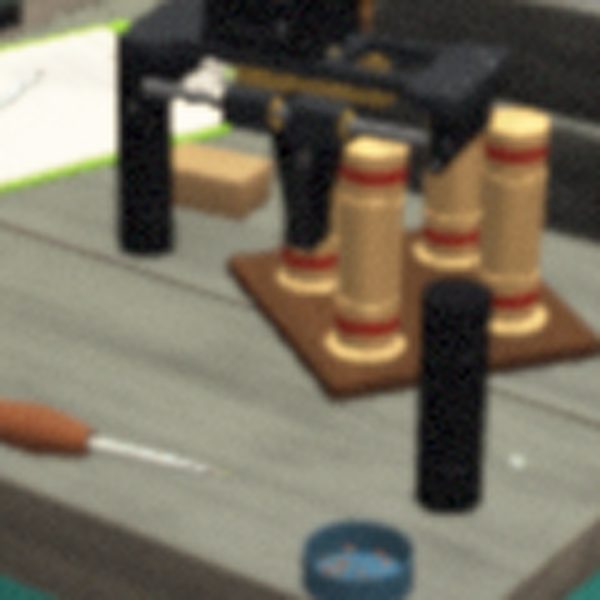

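It has righted itself. I'll raise the arm clear, let it settle, and check.

```bash
python3 -m handwheel '[[[0,0.5,-1,0,-1],[0,0.5,-2,0,-1],[0,0,-2,0,-1],[0,0,-2,0,-1],[0,0,0,0,-1],[0,0,0,0,-1],[0,0,0,0,-1],[0,0,0,0,-1],[0,0,0,0,-1],[0,0,0,0,-1],[0,0,0,0,-1],[0,0,0,0,-1]]]' 10; python3 lean.py; python3 - <<'E'
from h import *
b=shot('top','t17.png'); a=shot('scene','s17.png')
cv2.imwrite('pics/f17.png',np.hstack([cv2.resize(a['image'][160:260,220:320],(400,400),interpolation=2),cv2.resize(b['image'][140:240,220:320],(400,400),interpolation=2)]))
E
```

```text
clock: 31.75
tcp_pos: [478.7, -142.5, 209.6]
tcp_rot: [-3.135, 0.006, -1.371]
contact_force: [-0.1, -0.9, -0.7]
width: 0.4
t 31.75 tcp [ 478.7 -142.5  209.6]
[297.8 183.3] [293 182  12   4  27]
[273.  187.3] [270 186   6   3  13]
[309.9 194.4] [304 193  13   4  32]
[282. 199.] [276 197  13   4  31]
[296.7 211.3] [292 210  11   3  22]
[268.2 215.9] [263 214  11   4  25]
[309.5 223.7] [305 222  10   4  26]
[279.9 229. ] [274 227  13   4  29]
```

View pics/f17.png

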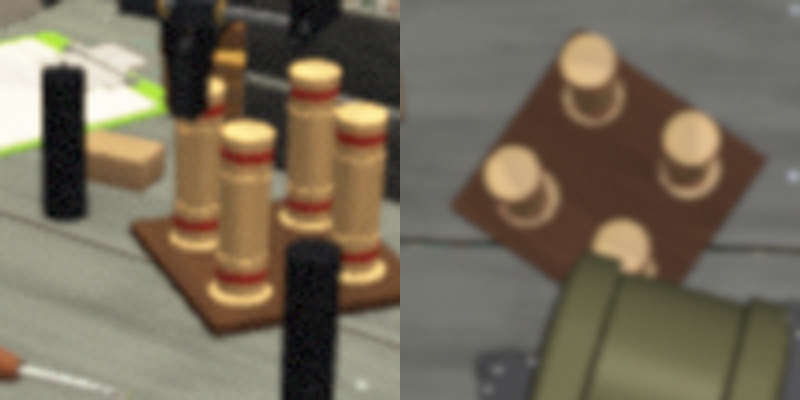

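```bash
python3 -m handwheel '[[[-2,0,-1,0,-1],[-3,0,-1,0,-1],[-3,0,0,0,-1],[-3,0,0,0,-1],[-3,0,0,0,-1],[-3,0,0,0,-1],[-3,0,0,0,-1],[-2,0,0,0,-1],[0,0,0,0,-1],[0,0,0,0,-1]]]' 10; python3 lean.py; python3 - <<'E'
from h import *
np.set_printoptions(precision=1,suppress=True)
b=shot('top','t18.png'); a=shot('scene','s18.png')
cv2.imwrite('pics/f18.png',np.hstack([cv2.resize(a['image'][160:260,220:320],(400,400),interpolation=2),cv2.resize(b['image'][140:240,220:320],(400,400),interpolation=2)]))
for q in('pin_mid',):
  for p in (a,b):
    for d in imaging.recognise(q,p): print(round(d['p'],2),c2w(p,d['centre']))
E
```

```text
clock: 33.15
tcp_pos: [434.5, 77.9, 232.4]
tcp_rot: [-3.132, 0.005, -1.374]
contact_force: [0.4, -0.7, -0.0]
width: 0.6
t 33.15 tcp [434.5  77.9 232.4]
[298.  183.2] [293 182  12   3  25]
[269.5 187.5] [263 186  13   4  33]
[309.9 194.6] [304 193  13   4  33]
[282.1 198.9] [276 197  13   4  32]
[296.5 211.2] [291 210  12   3  25]
[268.4 216. ] [263 215  11   3  24]
[309.5 223.9] [306 223   9   3  22]
[279.5 229. ] [274 227  13   4  27]
0.73 [ 574.1 -125.3  134.7]
```

View pics/f18.png

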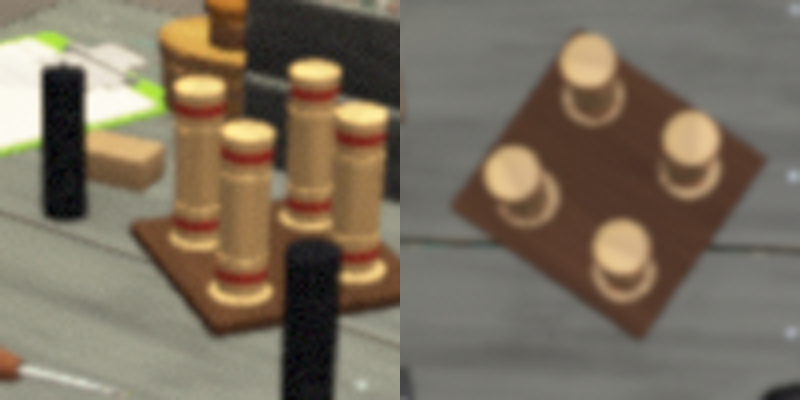

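```bash
python3 - <<'E'
from h import *
np.set_printoptions(precision=1,suppress=True)
b=shot('top'); a=shot('scene')
big=lambda u,v:(220+(u-400)/4,140+v/4)
print('tops z138 (loose,far,left,right)',p2w(b,[big(621.5,247),big(588,61),big(513,173),big(691,138)],138))
print('discs z14 ',p2w(b,[(275.5,207.2),big(593,95),big(528,193),big(690,168)],14))
sc=lambda u,v:(220+u/4,160+v/4)
for n,t,lo in (('loose',(247.5,131),(240.5,289)),('left',(200,87),(193.5,236)),('far',(315,71),(305,217)),('right',(360,114),(359,270))):
    print(n,p2w(a,[sc(*t)],138)[0])
# bands: world xy assuming z; bias from standing pins
for n,u,l in (('loose',(282.0,198.95),(279.8,229.0)),('left',(269.4,187.4),(268.4,216)),('far',(297.9,183.2),(296.6,211.2)),('right',(309.8,194.5),(309.4,223.8))):
    print(n,'up-low',p2w(a,[u],122)[0]-p2w(a,[l],30)[0])
print('before push',p2w(a,[(281.2,199.9)],122)[0]-p2w(a,[(280,229.25)],30)[0])
E
```

```text
tops z138 (loose,far,left,right) [[ 574.7 -123.9  138. ]
 [ 701.3  -97.8  138. ]
 [ 623.1  -49.3  138. ]
 [ 649.9 -168.9  138. ]]
discs z14  [[ 571.8 -122.8   14. ]
 [ 703.9  -97.3   14. ]
 [ 627.5  -50.3   14. ]
 [ 649.5 -172.1   14. ]]
loose [ 572.7 -127.5  138. ]
left [619.7 -54.4 138. ]
far [ 697.8 -103.1  138. ]
right [ 646.3 -173.   138. ]
loose up-low [ 3.1 -2.5 92. ]
left up-low [ 0.3 -1.7 92. ]
far up-low [-0.9 -1.  92. ]
right up-low [-2.3  2.5 92. ]
before push [-2.7 -3.1 92. ]
```

```bash
python3 - <<'E'
from h import *
a=shot('scene')
for u in (283.8,284.2,284.8):
    d=p2w(a,[(u,197.0)],121)[0]-p2w(a,[(279.9,227.7)],31)[0]; d0=p2w(a,[(281.2,199.9)],122)[0]-p2w(a,[(280,229.25)],30)[0]
    e=(d-d0)[:2]@[.98,.2]; print(u,(d-d0).round(1),np.degrees(np.arcsin(e/92)).round(1))
E
```

```text
283.8 [16.7  2.2 -2. ] 10.6
284.2 [17.4  1.3 -2. ] 10.9
284.8 [18.4 -0.  -2. ] 11.3
```

Lean at the push comes out at about 11°, and the pin is now upright within about 3°. Handing in.

```bash
python3 -c "
from cell import workorder; print(workorder.finish_job())"
```

```text
the job is handed in; nothing more can be done
None
```

The pin is standing on the empty disc, heavy end down. It was pushed to lean and righted itself, and the job is handed in at about 33 s on the clock. The hand-in reports no verdict, so the results below are my own measurements.

- **Heavy end:** Held level at the centre, the moment shifted by −0.046 N·m, so the slug was in the +y end. A second grip nearer the light end gave about −0.1 N·m, which agrees.
- **Standing it up:** The tool can only point down, so I eased the grip high above the table. The heavy end swung under, and a few quick jogs took out the last tilt. It slid about 19 mm further through the pads than I had planned for, so I re-measured before placing.
- **Setting down:** The weight passed to the board in 1.5 mm steps, and I then opened the fingers slowly.
- **Push:** The closed fingertips leaned it about 11°. The image estimates ranged from 10 to 13°. I then drew back slowly and it righted itself.
- **Last checks:** The pin was upright and steady, within about 3 mm of the disc centre. The three other pins still stood where they were, within measuring error, and the arm was well clear.

The band positions suggest the pin kept a small lean of 2–3°, against the 7° limit. The two cameras disagree on position by about 3–4 mm.

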